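Bring the inspection camera out over the board and hold it

ROBOT

A 7-joint arm with a two-finger parallel gripper is mounted at the origin on the work surface. World frame = base frame: x ahead of the robot, y to its left, z up, the work surface at z = 0. Lengths are in m, angles in degrees, forces in N, time in s.
With the tool pointing down it reaches from about 0.425 to 0.875 m from the base axis. Payload 4.7 kg.
Tool frame: the origin (TCP) lies midway between the tips of the shut fingers; the grasp point (between the pads) lies env.grip_point_offset behind it (env.grip_point_offset is the distance from the TCP to the grasp point, in m); z points along the fingers, y is the line along which they close (so a half turn about z gives the same grasp; the last joint's range is limited). The gripper opens to 87 mm and grips with 3 to 60 N. Pads are 19 mm wide; open, the fingers measure 117 mm over their backs; the gripper's body (75 mm by 190 mm) begins 51 mm behind the grasp point.
Start: joints at [72.542, 18.392, -4.016, 83.108, 1.295, 78.541, -3.26], TCP at [0.204, -0.617, 0.223] pointing down, gripper open.
Joint ranges: [-163.93, 163.93], [-17.29, 119.83], [-79.2, 71.16], [3.27, 140.29], [-89.18, 269.18], [5.43, 117.66], [-154.24, 154.24]. Speed limits (degrees/s): [147.25, 147.25, 180, 180, 180, 180, 180].

INTERFACE

Orientations are given as [roll, pitch, yaw] about the fixed x, y, z axes, in that order (R = Rz(yaw) Ry(pitch) Rx(roll)).
In Python, from cell import env gives the robot as it stands.
- The arm moves only by the shell command python3 -m creep 'ROWS' [FORCE]. ROWS is a JSON object of lists of equal length, an entry for each row: "translation": the shift along the tool's x, y, z in units of 0.08 m (1.0 is 0.08 m), a list of three; "turn": the turn, a rotation vector about the tool's x, y, z in units of 180 degrees (1.0 is 180 degrees), a list of three; "grip": the opening, from 0 (shut) to 1 (fully open). In form: {"translation": [[x, y, z], ...], "turn": [[ax, ay, az], ...], "grip": [grip, ...]}. A call has 1 to 5 rows; each row shifts and turns the commanded pose from where the row before left it, along the tool's axes as they then stand; what a row does not reach is not made up. A row lasts 1/8 s, in which the tool goes at most 62.5 mm and 10.7 degrees, less where a joint would pass 70% of its speed; a pose out of reach is approached as far as the arm can. A call with a number of a shift or a turn outside -1 to 1 is refused whole. A call with a gripper value outside its range is refused whole. The fingers move at their own pace and stop on an object; FORCE is the grip in N (left out, the last holds). Time passes only in rows, so rows that do not move let the fingers close. It gives the time, the measured TCP pose, the force, the opening and the grip force at its end, in the units of the state.
- env.get_obs(): the state, without advancing time (a new reading comes with each control period).
- env.read_camera(name): name is "side" or "top"; returns a dict with "frame" (384x512x3 uint8, red, green, blue), "z_map" (384x512 float32, m along the optical axis (not along the pixel's ray), 0 where there is no reading), "K" (3x3 intrinsics, pixels), "D" ([k1, k2, p1, p2, k3] as OpenCV has them; the pictures are not rectified), "rvec" (rotation vector, rad) and "tvec" (3), from world to camera coordinates, as OpenCV has them. Camera axes: x right, y down, z forward; pixel columns grow to the right and rows downward; lengths in m; the calibration is good to about 2 mm. A picture is of the moment at which its call begins.
- env.sign_off(): hands the job in; it is judged then, once.
The state is a dict: "time_s": time; "qpos": joint angles; "joint_velocities": joint speeds; "effort": joint torques, N m; "tool_pos": TCP position; "tool_rot": TCP orientation; "force": force on the tool from outside, world axes, zero at the start; "wrist_torque": the same for the moment, N m; "grip_width": finger opening in m; "grasp_force": force on a finger pad.
Only numpy, scipy, OpenCV 4.12 (cv2) and the standard library are available. Lean on these libraries where they do the work, as an engineer would, in place of code of your own. Each camera call takes 0.05 s, during which the arm holds its last target. There are 200 camera calls.

TASK

Get the inspection camera over the circuit board: swing the stand's folded leg, on the robot's side, out until it clicks into its end detent, and only then squeeze the lock button on the boom's grip and draw the boom out until the second long line of its scale (100 mm) is level with the collar's edge. A spring pulls the boom back, so finish while holding it there by the grip with the button squeezed in, for me to tighten the clamp screw. Leave everything else on the bench where it is.

Things in the scene. Friction and masses are not known exactly. Their poses are not given: they have to be found in the camera images.
- stand: Fixed camera boom stand: grey base 150 x 130 x 24 mm, 32 mm column at x = -30 mm, 30 mm square boom tube (axis 232 mm high, x from -115 mm) ending in a black collar 42 mm square. Origin: on the bench, centre of the base, below the boom's axis. x: direction in which the boom extends, z up. Of its two front legs the one at +y is rigid and out; the one at -y (robot's side) is the folded leg.
- leg (a joint): Angle of the folded leg, rad: 0 = along the base, pointing to the stand's -x; grows as it swings out through the stand's -y (anticlockwise from above) to its stop at 2.53, where it points forward and 0.61 rad outward of the boom. Light friction (0.03 Nm). From 2.14 to 2.36 a spring ball resists (4 N at the knob); past it the ball pushes the leg to its stop and holds it: seated is 2.47 or more.
- leg_hinge (a point): Point on the leg's hinge axis, 22 mm above the bench; in the stand's frame at x = 58, y = -88 mm.
- leg_knob (a point): Centre of the top of the black round levelling knob at the end of the folded leg: upright, 24 mm in diameter, from 24 to 50 mm above the bench, 130 mm from the hinge axis, standing on the 20 mm wide grey leg bar whose top is 20 mm above the bench. It can be pinched or pushed from any side.
- boom (a joint): How far the boom is out, m: 0 = home, 0.15 = fully out. A spring pulls it home with 3 to 4 N, plus 1 N friction. At home it is locked, with 2 mm of play, until the lock button is in by 5 mm or more; keep it in while drawing. Scale on top of the 15 mm wide inner tube: short line every 10 mm, long lines right across at 50, 100, 150 mm; the line level with the collar's edge is the extension.
- collar_edge (a point): Middle of the top of the collar's front edge, 21 mm above the boom's axis: index of the scale. Along the stand's x the grip's centre is 56 mm ahead of it with the boom home, 156 mm when the 100 mm line is level with it. A thumbscrew (the clamp) stands on the collar 20 mm behind, its top 48 mm above the boom's axis.
- grip (a point): Centre of the black grip block, on the boom's axis 232 mm above the bench: 50 mm long along the boom, 30 mm wide, 44 mm high. Pinch it from above across its width (along the stand's y), one finger on the lock button, the other on the ribbed face across from it: 38 mm across with the button out, 31 mm in. The camera, an upright 35 mm cylinder, hangs 52 mm ahead, its top 30 mm above this point.
- lock_button (a joint): How far the grip's lock button is pushed in, m: 0 = out, 0.007 = fully in. Its spring takes 3 N to start and about 7 N fully in.
- button_face (a point): Centre of the outer face of the lock button, a plain grey pad 28 mm long and 20 mm high on the +y side of the grip (away from the robot), standing 8 mm proud of it; it goes in towards the stand's -y.
- pcb: Circuit board 100 x 76 mm on four short brass standoffs, 18 mm high overall, loose on the bench where the drawn-out camera will look. Origin: centre of its underside.
- flux_bottle: Small amber bottle 28 mm in diameter, 62 mm high, standing between the boom and the far leg. Origin: centre of its foot. Leave it.
- solder_reel: White reel 54 mm in diameter, 40 mm high, behind the stand. Origin: centre of its foot. Leave it.
- tweezers: Steel tweezers 120 mm long, 5 mm high, lying beside the circuit board. Origin: on the bench, at the middle. Leave them.
- screwdriver: Screwdriver 170 mm long lying to the right. Origin: underside, near the middle. Leave it.
- parts_tray: Grey divided parts tray 100 x 140 x 28 mm to the right. Origin: centre of its underside. Leave it.
- tip_cleaner: Round dark tip-cleaner pot 68 mm in diameter, 46 mm high, to the left. Origin: centre of its foot. Leave it.

How it is judged (in metres and radians):
On the way, in this order (a step that is already met when the one before it is completed fails the run):
1. the folded leg is swung out and seated in its end detent, the boom still home (value of joint leg above 2.47 rad and value of joint boom below 0.012 m), for 0.2 s.
2. the boom is unlocked and drawn out to the 100 mm line, gripped with the button in (value of joint boom between 0.095 and 0.105 m and value of joint lock_button above 0.0045 m), for 0.2 s.
At the end, for the whole second after the job is handed in: The leg is seated in its end detent (2.47 rad or more), the boom stands still with the 100 mm line within 5 mm of the collar's edge, and the fingers hold it by the grip with the lock button squeezed in (4.5 mm or more) (all of step 2 and value of joint leg above 2.47 rad and velocity of joint boom between -0.01 and 0.01 m/s and contact force between the fingers and boom above 2 N); the arm keeps its last pose, push and grip.
It fails at once if the boom is drawn out before the leg is seated (value of joint boom above 0.015 m and value of joint leg below 2.4 rad).
It fails at once if something else on the bench is shifted by more than 20 mm (distance of any of pcb, flux_bottle, solder_reel, tweezers, screwdriver, parts_tray, tip_cleaner from where it was at the start of the episode above 0.02 m).
It also fails if it takes over 64 s, if anything falls off the work surface, if the arm or the gripper's body presses on something with over 40 N, if the wrist force passes 120 N, or if a joint passes its speed limit or range.

## Working session

There is one attempt and no reset: what is moved stays moved. The work goes in short steps, Python scripts to look and compute and a shell command to move; the robot and the scene stay as the last step left them, time stands still between calls to the robot, and variables do not carry over. Pictures are saved under pics/ and viewed, at most 10 in all, crops included, and the job is handed in when it is done.

```bash
ls; mkdir -p pics; cat > h.py <<'E'
import numpy as np, cv2
from cell import env
from scipy.spatial.transform import Rotation as R
def cam(n): return env.read_camera(n)
def ray(c,uv):
    uv=np.array(uv,float).reshape(-1,1,2)
    n=cv2.undistortPoints(uv,c["K"],c["D"]).reshape(-1,2)
    Rm=cv2.Rodrigues(np.array(c["rvec"],float))[0]; t=np.array(c["tvec"],float).ravel()
    return -Rm.T@t, np.c_[n,np.ones(len(n))]@Rm
def onplane(c,uv,z):
    o,d=ray(c,uv); return o+d*((z-o[2])/d[:,2])[:,None]
def depthpt(c,uv):
    o,d=ray(c,uv); return np.array([o+dd*c["z_map"][int(v),int(u)] for dd,(u,v) in zip(d,uv)])
def proj(c,P):
    return cv2.projectPoints(np.array(P,float).reshape(-1,1,3),np.array(c["rvec"],float),np.array(c["tvec"],float),c["K"],c["D"])[0].reshape(-1,2)
def save(c,name): cv2.imwrite("pics/"+name,cv2.cvtColor(c["frame"],cv2.COLOR_RGB2BGR))
E
python3 - <<'E'
from h import *
ims=[]
for n in("top","side"):
    c=cam(n); save(c,n+"0.png"); o,_=ray(c,[[256,192]]); print(n,o,c["K"][0,0])
s=env.get_obs(); print(s["tool_pos"],s["tool_rot"],s["grip_width"],env.grip_point_offset)
E
```

```text
pics
top [ 0.2660817  -0.0099649   1.53764079] 493.1331201072909
side [0.38592336 1.06871459 0.89490478] 405.45315135052465
[ 0.20350882 -0.61680729  0.22158877] [-1.79903003e+02  5.33021800e-03  1.82624195e+01] 0.08695405580040762 0.0187
```

View pics/top0.png

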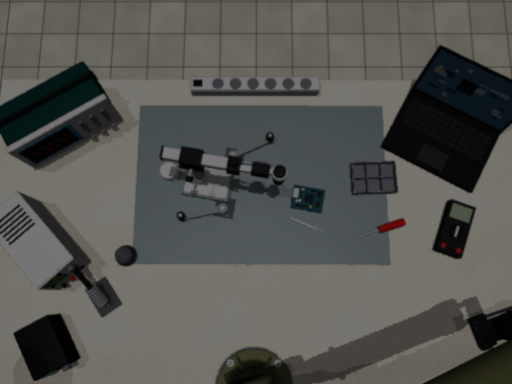

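View pics/side0.png

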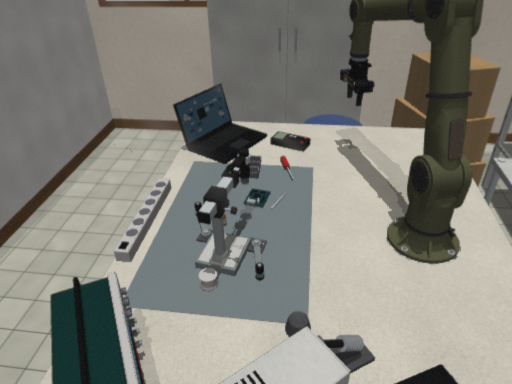

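Top view: boom runs from (165,155) to the camera at (279,173); leg knob at (181,216), hinge near (222,209), board at (307,198). I'll zoom in for exact pixels.

```bash
python3 - <<'E'
import cv2
a=cv2.imread("pics/top0.png")[120:240,150:310]; a=cv2.convertScaleAbs(a,alpha=1.5,beta=20)
cv2.imwrite("pics/topz.png",cv2.resize(a,None,fx=5,fy=5,interpolation=cv2.INTER_CUBIC))
E
```

```text
(no output)
```

View pics/topz.png

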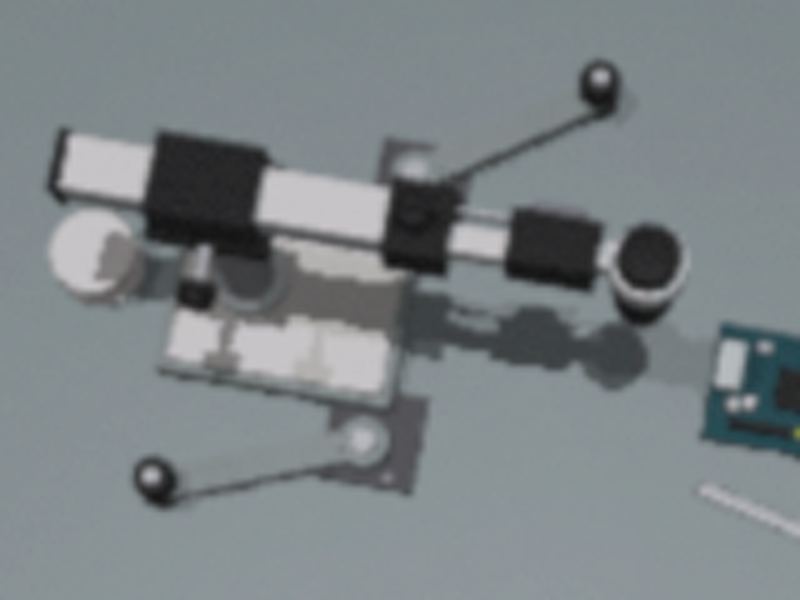

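Zoom: knob top at (181.0,215.6), hinge (222.8,208), collar edge middle (240,166.3), grip top (260.7,169.4), camera top (279.6,170.8) in full-image pixels.

```bash
python3 - <<'E'
from h import *
c=cam("top")
names=["knob","hinge","collar","grip","camtop","tubeback"]
uv=np.array([[181,215.6],[222.8,208],[240,166.3],[260.7,169.4],[279.6,170.8],[162.5,152.8]])
zs=[.05,.025,.253,.254,.262,.247]
P={}
for n,p,z in zip(names,uv,zs):
    P[n]=onplane(c,[p],z)[0]; print(n,P[n].round(4),"depth",depthpt(c,[p])[0].round(3))
# fit stand frame: points known in stand coords (collar x unknown) : hinge(58,-88), knob leg=0 (-72,-88), tubeback (-115,0)
S=np.array([[58,-88],[-72,-88],[-115,0]])/1e3
W=np.array([P["hinge"],P["knob"],P["tubeback"]])[:,:2]
# also grip direction
for use in ("collar","grip","camtop"):
    d=P[use]-P["tubeback"]; print(use,np.degrees(np.arctan2(d[1],d[0])),np.hypot(*d[:2]))
d=P["hinge"]-P["knob"]; print("leg",np.degrees(np.arctan2(d[1],d[0])),np.hypot(*d[:2]))
d=P["grip"]-P["collar"]; print(np.hypot(*d[:2]))
A,B=S-S.mean(0),W-W.mean(0); th=np.arctan2((A[:,0]*B[:,1]-A[:,1]*B[:,0]).sum(),(A*B).sum())
Rm=np.array([[np.cos(th),-np.sin(th)],[np.sin(th),np.cos(th)]]); t=W.mean(0)-Rm@S.mean(0)
print("stand",t,np.degrees(th)); print("res",((W-(S@Rm.T+t))*1e3).round(1))
for n in names: print(n,((P[n][:2]-t)@Rm*1e3).round(1))
E
```

```text
knob [0.5021 0.223  0.05  ] depth [0.503 0.224 0.046]
hinge [0.5301 0.0974 0.025 ] depth [0.53  0.097 0.026]
collar [0.6042 0.0366 0.253 ] depth [0.607 0.037 0.242]
grip [ 0.5954 -0.0191  0.254 ] depth [ 0.595 -0.019  0.256]
camtop [ 0.5895 -0.0694  0.262 ] depth [ 0.589 -0.069  0.263]
tubeback [0.6435 0.2479 0.247 ] depth [0.644 0.248 0.246]
collar -100.54820049322844 0.21491891139636468
grip -100.2262372196304 0.27125297266620046
camtop -99.6634917275588 0.32181301425477166
leg -77.40864144026037 0.12868794902006667
0.05635039748243803
stand [0.61265042 0.14074257] -95.73754891129292
res [[ 10.8   5.5]
 [-30.2   1.8]
 [ 19.4  -7.3]]
knob [ -70.7 -118.2]
hinge [ 51.4 -77.8]
collar [104.5   2. ]
grip [160.8  -1.2]
camtop [211.4  -2. ]
tubeback [-109.7   20. ]
```

```bash
cat >> h.py <<'E'
def plan(wps):
    """wps: list of (x,y,z,yaw,tilt): tool down, yaw, then tilt about tool y. prints rows"""
    s=env.get_obs(); p=np.array(s["tool_pos"]); r=R.from_euler("xyz",s["tool_rot"],degrees=True)
    T=[];A=[]
    for x,y,z,yaw,tilt in wps:
        q=np.array([x,y,z]); rr=R.from_euler("xyz",[180,0,yaw],degrees=True)*R.from_euler("y",tilt,degrees=True)
        n=int(max(1,np.ceil(np.linalg.norm(q-p)/.06),np.ceil(np.degrees((r.inv()*rr).magnitude())/10)))
        r0=r;p0=p;w=(r0.inv()*rr).as_rotvec()
        for i in range(n):
            r1=r0*R.from_rotvec(w*(i+1)/n);p1=p0+(q-p0)*(i+1)/n
            a=np.round(r.inv().apply(p1-p)/.08,2); b=np.round((r.inv()*r1).as_rotvec()/np.pi,3)
            T.append((a+0.).tolist());A.append((b+0.).tolist())
            p=p+r.apply(a*.08); r=r*R.from_rotvec(b*np.pi)
    for i in range(0,len(T),5): print(T[i:i+5],A[i:i+5])
    print("end",p.round(4),r.as_euler("xyz",degrees=True).round(1))
E
python3 - <<'E'
from h import *
c=cam("top")
print(depthpt(c,[(190,178),(190,173),(190,170),(185,152)]).round(3))
r=R.from_euler("xyz",[180,0,18],degrees=True)*R.from_euler("y",10,degrees=True); print("z axis",r.as_matrix()[:,2].round(2))
plan([(.45,-.1,.2,10,0),(.50,.223,.13,10,10 if r.as_matrix()[0,2]<0 else -10)])
E
```

```text
[[0.581 0.176 0.213]
 [0.596 0.177 0.209]
 [0.604 0.176 0.214]
 [0.644 0.186 0.254]]
z axis [ 0.17  0.05 -0.98]
[[0.5, -0.52, 0.03], [0.48, -0.52, 0.03], [0.48, -0.53, 0.02], [0.47, -0.54, 0.03], [0.47, -0.54, 0.03]] [[0.0, 0.0, 0.005], [0.0, 0.0, 0.004], [0.0, 0.0, 0.005], [0.0, 0.0, 0.004], [0.0, 0.0, 0.005]]
[[0.46, -0.56, 0.03], [0.44, -0.55, 0.03], [0.44, -0.57, 0.02], [0.44, -0.57, 0.03], [0.42, -0.58, 0.03]] [[0.0, 0.0, 0.005], [0.0, 0.0, 0.004], [0.0, 0.0, 0.005], [0.0, 0.0, 0.004], [0.0, 0.0, 0.005]]
[[0.22, -0.64, 0.15], [0.22, -0.65, 0.14], [0.23, -0.64, 0.13], [0.23, -0.64, 0.13], [0.24, -0.65, 0.12]] [[0.0, -0.009, 0.0], [0.0, -0.009, 0.0], [0.0, -0.01, 0.0], [0.0, -0.009, 0.0], [0.0, -0.009, 0.0]]
[[0.23, -0.64, 0.11]] [[0.0, -0.009, 0.0]]
end [0.4997 0.2228 0.1301] [-179.9    9.9   10. ]
```

```bash
python3 -m creep '{"translation":[[0.5,-0.52,0.03],[0.48,-0.52,0.03],[0.48,-0.53,0.02],[0.47,-0.54,0.03],[0.47,-0.54,0.03]],"turn":[[0,0,0.005],[0,0,0.005],[0,0,0.005],[0,0,0.005],[0,0,0.005]],"grip":[0.6,0.6,0.6,0.6,0.6]}' 10 && python3 -m creep '{"translation":[[0.46,-0.56,0.03],[0.44,-0.55,0.03],[0.44,-0.57,0.02],[0.44,-0.57,0.03],[0.42,-0.58,0.03]],"turn":[[0,0,0.005],[0,0,0.005],[0,0,0.005],[0,0,0.005],[0,0,0.005]],"grip":[0.6,0.6,0.6,0.6,0.6]}'
python3 -c "
from h import *
plan([(.502,.223,.10,0,0)])"
```

```text
time_s: 0.82
tool_pos: [0.3283, -0.3577, 0.2113]
tool_rot: [180.0, -0.0, 13.7]
force: [0.8, 1.0, 0.8]
grip_width: 0.0534
grasp_force: 0.0
time_s: 1.45
tool_pos: [0.4536, -0.0998, 0.2003]
tool_rot: [179.9, -0.0, 9.2]
force: [1.3, -0.8, -0.3]
grip_width: 0.052
grasp_force: 0.0
[[0.21, -0.65, 0.21], [0.19, -0.65, 0.21], [0.17, -0.66, 0.21], [0.15, -0.66, 0.2], [0.14, -0.67, 0.21]] [[0.0, 0.0, 0.009], [0.0, 0.0, 0.008], [0.0, 0.0, 0.009], [0.0, 0.0, 0.008], [0.0, 0.0, 0.009]]
[[0.12, -0.67, 0.21]] [[0.0, 0.0, 0.008]]
end [0.5022 0.2232 0.1   ] [180.  -0.   0.]
```

```bash
python3 -m creep '{"translation":[[0.21,-0.65,0.21],[0.19,-0.65,0.21],[0.17,-0.66,0.21],[0.15,-0.66,0.2],[0.14,-0.67,0.21]],"turn":[[0,0,0.009],[0,0,0.008],[0,0,0.009],[0,0,0.008],[0,0,0.009]],"grip":[0.6,0.6,0.6,0.6,0.6]}' && python3 -m creep '{"translation":[[0.12,-0.67,0.21],[0,0,0]],"turn":[[0,0,0.008],[0,0,0]],"grip":[0.6,0.6]}'
python3 - <<'E'
from h import *
c=cam("side"); a=c["frame"][190:310,180:340]; 
cv2.imwrite("pics/s1.png",cv2.resize(cv2.cvtColor(a,cv2.COLOR_RGB2BGR),None,fx=5,fy=5,interpolation=cv2.INTER_CUBIC))
print((proj(c,[env.get_obs()["tool_pos"],[.502,.223,.05]])))
E
```

```text
time_s: 2.08
tool_pos: [0.4935, 0.169, 0.1167]
tool_rot: [180.0, -0.1, 1.4]
force: [1.0, -0.0, -0.4]
grip_width: 0.0522
grasp_force: 0.0
time_s: 2.33
tool_pos: [0.4989, 0.2271, 0.0987]
tool_rot: [-179.8, 0.2, 0.6]
force: [0.2, -0.4, 0.9]
grip_width: 0.0525
grasp_force: 0.0
[[261.02566791 251.63321364]
 [260.57728315 263.90582775]]
```

View pics/s1.png

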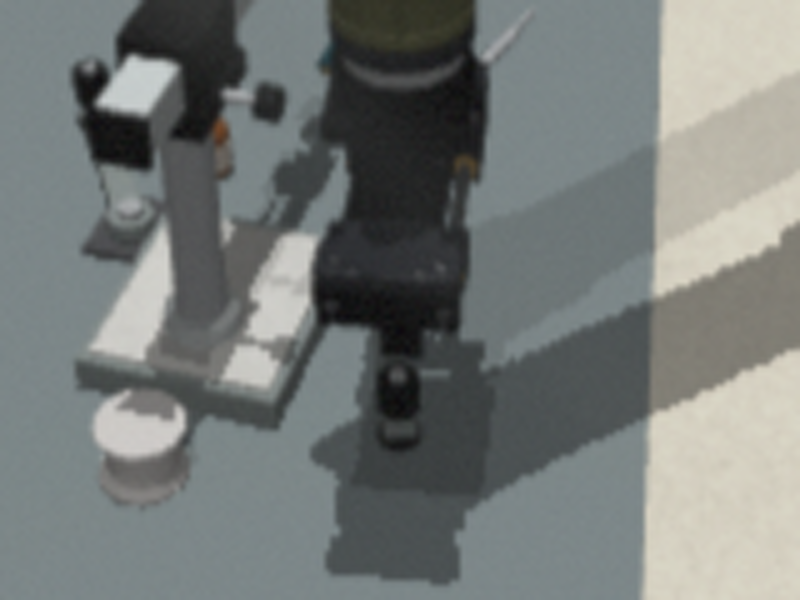

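Side view: knob top at (260,264), exactly where the estimate projects, gripper right above it. Descend and pinch.

```bash
python3 -m creep '{"translation":[[0.04,0.05,0.45],[0,0,0.42],[0,0,0],[0,0,0],[0,0,0]],"turn":[[0,0,0],[0,0,0],[0,0,0],[0,0,0],[0,0,0]],"grip":[0.6,0.6,0.15,0.15,0.15]}' 10 && python3 -m creep '{"translation":[[0,0,0],[0,0,0]],"turn":[[0,0,0],[0,0,0]],"grip":[0.15,0.15]}' 
python3 - <<'E'
from h import *
H=np.array([.5301,.0974]); 
w=[]
y0=103
angs=np.r_[np.linspace(102.6,225,13)[1:]]
for a in angs:
    tilt=-18*min(1,max(0,(a-110)/40)); yaw=0
    p=H+.13*np.array([np.cos(np.radians(a)),np.sin(np.radians(a))])
    print(round(a,1),p.round(4)); w.append((p[0],p[1],.029,yaw,tilt))
plan(w)
E
```

```text
time_s: 3.0
tool_pos: [0.5035, 0.2231, 0.0319]
tool_rot: [-179.5, -0.0, 0.2]
force: [-4.4, 16.9, -10.1]
grip_width: 0.03
grasp_force: 8.1
time_s: 3.25
tool_pos: [0.5022, 0.2261, 0.0319]
tool_rot: [-179.3, -0.0, 0.4]
force: [-4.1, 15.8, -10.6]
grip_width: 0.0236
grasp_force: 10.0
112.8 [0.4797 0.2172]
123.0 [0.4593 0.2064]
133.2 [0.4411 0.1922]
143.4 [0.4257 0.1749]
153.6 [0.4137 0.1552]
163.8 [0.4053 0.1337]
174.0 [0.4008 0.111 ]
184.2 [0.4004 0.0879]
194.4 [0.4042 0.0651]
204.6 [0.4119 0.0433]
214.8 [0.4234 0.0232]
225.0 [0.4382 0.0055]
[[-0.28, 0.11, 0.03], [-0.26, 0.13, 0.01], [-0.22, 0.18, 0.02], [-0.19, 0.22, 0.04], [-0.15, 0.24, 0.04]] [[-0.004, -0.007, 0.002], [0.0, -0.026, 0.0], [0.0, -0.025, 0.0], [0.0, -0.026, 0.0], [0.0, -0.016, 0.0]]
[[-0.1, 0.27, 0.03], [-0.05, 0.29, 0.02], [0.0, 0.29, 0.0], [0.04, 0.28, -0.01], [0.09, 0.27, -0.03]] [[0.0, 0.0, 0.0], [0.0, 0.0, 0.0], [0.0, 0.0, 0.0], [0.0, 0.0, 0.0], [0.0, 0.0, 0.0]]
[[0.14, 0.25, -0.05], [0.17, 0.23, -0.05]] [[0.0, 0.0, 0.0], [0.0, 0.0, 0.0]]
end [0.4378 0.0051 0.0288] [179.9  18.   -0. ]
```

```bash
python3 -m creep '{"translation":[[-0.28,0.1,0],[-0.26,0.13,0.01],[-0.22,0.18,0.02]],"turn":[[0,-0.007,0],[0,-0.026,0],[0,-0.025,0]],"grip":[0.15,0.15,0.15]}' 8
python3 - <<'E'
from h import *
p=np.array(env.get_obs()["tool_pos"][:2]);H=np.array([.5301,.0974]);d=p-H;print(np.hypot(*d),np.degrees(np.arctan2(d[1],d[0])))
E
```

```text
time_s: 3.62
tool_pos: [0.4389, 0.1931, 0.0329]
tool_rot: [-179.4, 10.8, 0.5]
force: [-9.4, 10.1, -2.7]
grip_width: 0.0238
grasp_force: 7.9
0.13221894001599055 133.61926108469194
```

Following the arc well; continue.

```bash
python3 -m creep '{"translation":[[-0.19,0.22,0.05],[-0.15,0.24,0.05],[-0.1,0.27,0.03],[-0.05,0.29,0.02],[0,0.29,0]],"turn":[[0,-0.026,0],[0,-0.016,0],[0,0,0],[0,0,0],[0,0,0]],"grip":[0.15,0.15,0.15,0.15,0.15]}' 8
python3 - <<'E'
from h import *
p=np.array(env.get_obs()["tool_pos"][:2]);H=np.array([.5301,.0974]);d=p-H;print(np.hypot(*d),np.degrees(np.arctan2(d[1],d[0])))
w=[]
for a in np.linspace(184,228,6)[1:]:
    p=H+.131*np.array([np.cos(np.radians(a)),np.sin(np.radians(a))]); w.append((p[0],p[1],.032,0,-18))
plan(w)
E
```

```text
time_s: 4.25
tool_pos: [0.4038, 0.0795, 0.0303]
tool_rot: [-180.0, 17.8, 0.1]
force: [-0.2, 1.1, 0.2]
grip_width: 0.0236
grasp_force: 8.0
0.12758240599462986 -171.95556457446952
[[-0.02, 0.14, -0.01], [0.07, 0.24, -0.03], [0.1, 0.23, -0.03], [0.14, 0.2, -0.05], [0.16, 0.18, -0.05]] [[0.0, -0.001, 0.001], [0.0, 0.0, 0.0], [0.0, 0.0, 0.0], [0.0, 0.0, 0.0], [0.0, 0.0, 0.0]]
end [4.422e-01 3.000e-04 3.210e-02] [ 1.799e+02  1.800e+01 -1.000e-01]
```

```bash
python3 -m creep '{"translation":[[0,0.16,0],[0.07,0.24,-0.03],[0.1,0.23,-0.03],[0.14,0.2,-0.05],[0.16,0.18,-0.05]],"turn":[[0,0,0],[0,0,0],[0,0,0],[0,0,0],[0,0,0]],"grip":[0.15,0.15,0.15,0.15,0.15]}' 15
python3 -m creep '{"translation":[[0.03,0.03,-0.01],[0,0,0]],"turn":[[0,0,0],[0,0,0]],"grip":[0.15,0.15]}'
python3 - <<'E'
from h import *
p=np.array(env.get_obs()["tool_pos"][:2]);H=np.array([.5301,.0974]);d=p-H;print(np.hypot(*d),np.degrees(np.arctan2(d[1],d[0])))
E
```

```text
time_s: 4.88
tool_pos: [0.436, 0.0065, 0.0297]
tool_rot: [-179.2, 18.9, 0.3]
force: [-23.0, 30.5, 8.8]
grip_width: 0.0244
grasp_force: 15.1
time_s: 5.12
tool_pos: [0.4367, 0.0071, 0.0295]
tool_rot: [-179.1, 19.1, 0.6]
force: [-17.5, 22.2, 12.0]
grip_width: 0.0233
grasp_force: 15.0
0.12995935348270848 -135.9566041813321
```

Leg hit its stop (≈2.52 rad, ~28 N tangential). Release and rise.

```bash
python3 -m creep '{"translation":[[0,0,0],[0,0,0],[-0.16,0,-0.5],[-0.16,0,-0.5]],"turn":[[0,0,0],[0,0,0],[0,0,0],[0,0,0]],"grip":[0.65,0.65,0.65,0.65]}'
python3 - <<'E'
from h import *
c=cam("top"); 
a=cv2.convertScaleAbs(c["frame"][120:240,150:310,::-1],alpha=1.5,beta=20)
cv2.imwrite("pics/t2.png",cv2.resize(a,None,fx=5,fy=5,interpolation=cv2.INTER_CUBIC))
plan([(.43,.0,.34,80,0),(.597,-.019,.32,80,0)])
E
```

```text
time_s: 5.62
tool_pos: [0.4454, -0.0044, 0.1136]
tool_rot: [180.0, 18.1, 0.1]
force: [0.8, -0.2, 0.3]
grip_width: 0.0533
grasp_force: 0.0
[[-0.12, -0.01, -0.29], [-0.11, -0.01, -0.28], [-0.09, -0.02, -0.3], [-0.09, -0.04, -0.29], [-0.07, -0.03, -0.3]] [[-0.008, 0.009, -0.049], [-0.007, 0.009, -0.049], [-0.008, 0.009, -0.049], [-0.007, 0.01, -0.049], [-0.008, 0.009, -0.049]]
[[-0.05, -0.04, -0.3], [-0.04, -0.04, -0.3], [-0.03, -0.04, -0.31], [-0.01, -0.03, -0.3], [0.04, 0.7, 0.08]] [[-0.007, 0.009, -0.049], [-0.008, 0.009, -0.049], [-0.007, 0.009, -0.048], [-0.008, 0.009, -0.049], [0.0, 0.0, 0.0]]
[[0.05, 0.7, 0.08], [0.04, 0.69, 0.09]] [[0.0, 0.0, 0.0], [0.0, 0.0, 0.0]]
end [ 0.5966 -0.0189  0.3197] [180.    0.   79.9]
```

View pics/t2.png

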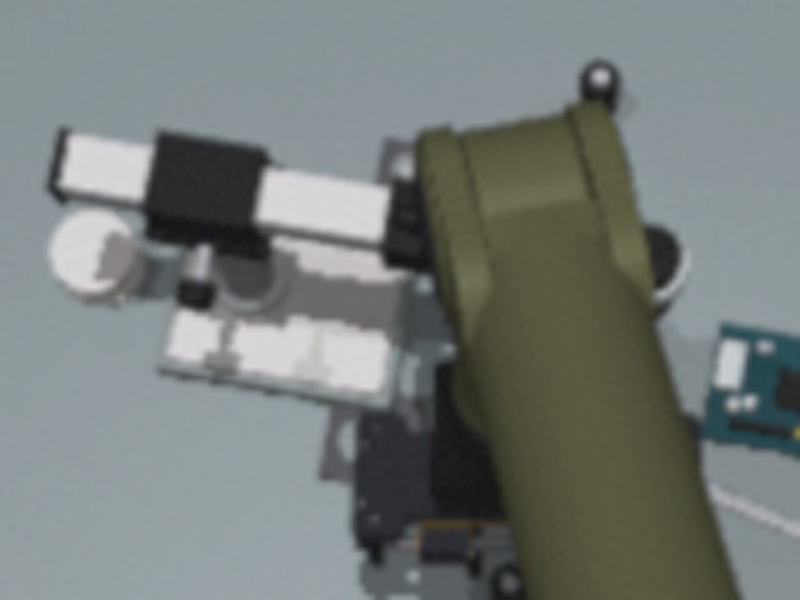

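Top view: leg knob is now at (251.6,236), boom and other items unchanged. I rise and untilt first, then yaw.

```bash
python3 - <<'E'
from h import *
c=cam("top"); p=onplane(c,[[251.6,236]],.05)[0]; d=p[:2]-[.5301,.0974]; print(p,np.degrees(np.arctan2(d[1],d[0]))%360-79.8)
plan([(.44,.0,.34,0,0),(.44,.0,.34,80,0),(.597,-.019,.32,80,0)])
E
```

```text
[0.43983055 0.0071173  0.05      ] 145.20420443424285
[[-0.24, -0.01, -0.66], [-0.18, -0.01, -0.67], [-0.14, -0.02, -0.69], [-0.08, -0.01, -0.69], [0.0, 0.0, 0.0]] [[0.0, 0.024, 0.0], [0.0, 0.025, 0.0], [0.001, 0.024, 0.0], [0.0, 0.025, 0.0], [0.0, 0.0, -0.056]]
[[0.0, 0.0, 0.0], [0.0, 0.0, 0.0], [0.0, 0.0, 0.0], [0.0, 0.0, 0.0], [0.0, 0.0, 0.0]] [[0.0, 0.0, -0.055], [0.0, 0.0, -0.056], [0.0, 0.0, -0.055], [0.0, 0.0, -0.056], [0.0, 0.0, -0.055]]
[[0.0, 0.0, 0.0], [0.0, 0.0, 0.0], [0.04, 0.66, 0.08], [0.03, 0.66, 0.09], [0.04, 0.65, 0.08]] [[0.0, 0.0, -0.056], [0.0, 0.0, -0.055], [0.0, 0.0, 0.0], [0.0, 0.0, 0.0], [0.0, 0.0, 0.0]]
end [ 0.5968 -0.0188  0.3202] [ 1.80e+02 -1.00e-01  7.99e+01]
```

Leg at 145.2° = 2.53 rad: seated.

```bash
python3 -m creep '{"translation":[[-0.24,0,-0.66],[-0.18,0,-0.67],[-0.14,0,-0.69],[-0.08,0,-0.69],[0,0,0]],"turn":[[0,0.024,0],[0,0.025,0],[0,0.024,0],[0,0.025,0],[0,0,-0.056]],"grip":[0.8,0.8,0.8,0.8,0.8]}'
python3 -m creep '{"translation":[[0,0,0],[0,0,0],[0,0,0],[0,0,0],[0,0,0]],"turn":[[0,0,-0.056],[0,0,-0.056],[0,0,-0.056],[0,0,-0.056],[0,0,-0.056]],"grip":[0.8,0.8,0.8,0.8,0.8]}'
python3 -m creep '{"translation":[[0,0,0],[0,0,0],[0.04,0.66,0.08],[0.04,0.66,0.08],[0.04,0.65,0.08]],"turn":[[0,0,-0.056],[0,0,-0.053],[0,0,0],[0,0,0],[0,0,0]],"grip":[0.8,0.8,0.8,0.8,0.8]}'
python3 -m creep '{"translation":[[0,0,0]],"turn":[[0,0,0]],"grip":[0.8]}'
python3 - <<'E'
from h import *
c=cam("side"); a=c["frame"][130:250,160:320,::-1]
a=cv2.convertScaleAbs(a,alpha=1.5,beta=20)
cv2.imwrite("pics/s2.png",cv2.resize(a,None,fx=5,fy=5,interpolation=cv2.INTER_CUBIC))
print((proj(c,[env.get_obs()["tool_pos"],[.5954,-.0191,.254]])-[160,130])*5)
plan([(.5955,-.019,.213,80,0)])
E
```

```text
time_s: 6.35
tool_pos: [0.4398, -0.0046, 0.3415]
tool_rot: [179.6, -0.1, 10.3]
force: [-0.1, 0.1, -0.8]
grip_width: 0.0695
grasp_force: 0.0
time_s: 6.98
tool_pos: [0.4383, -0.0045, 0.3361]
tool_rot: [-179.7, 0.2, 60.8]
force: [-0.7, -0.7, 0.8]
grip_width: 0.0696
grasp_force: 0.0
time_s: 7.6
tool_pos: [0.597, -0.0228, 0.3156]
tool_rot: [-179.6, 0.2, 80.1]
force: [-0.2, -0.9, 1.0]
grip_width: 0.07
grasp_force: 0.0
time_s: 7.72
tool_pos: [0.597, -0.0235, 0.3109]
tool_rot: [-179.2, -0.1, 80.0]
force: [-0.2, 0.8, 0.3]
grip_width: 0.0693
grasp_force: 0.0
[[394.96100266  63.20975603]
 [398.50580933 148.80768088]]
[[0.02, 0.0, 0.62], [0.02, 0.0, 0.63]] [[-0.002, 0.0, 0.0], [-0.002, 0.0, 0.001]]
end [ 0.5953 -0.0189  0.213 ] [180.   -0.   79.9]
```

View pics/s2.png

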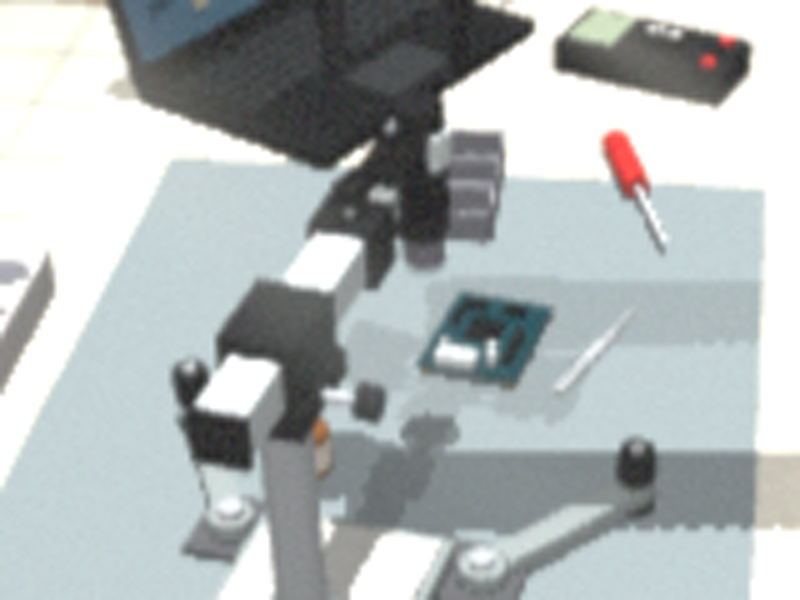

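Side view: leg out at knob (636,460 in crop); gripper is over the grip at about (398,149). Descend, then squeeze.

```bash
python3 -m creep '{"translation":[[0.02,0,0.62],[0.03,0,0.63],[0,0,0]],"turn":[[-0.002,0,0],[-0.002,0,0],[0,0,0]],"grip":[0.8,0.8,0.8]}'
python3 -m creep '{"translation":[[0,0,0],[0,0,0],[0,0,0],[0,0,0]],"turn":[[0,0,0],[0,0,0],[0,0,0],[0,0,0]],"grip":[0.25,0.25,0.25,0.25]}' 25
```

```text
time_s: 8.15
tool_pos: [0.5921, -0.0174, 0.2137]
tool_rot: [-180.0, 0.2, 80.2]
force: [-0.9, 0.2, 0.2]
grip_width: 0.0696
grasp_force: 0.0
time_s: 8.65
tool_pos: [0.5989, -0.0173, 0.219]
tool_rot: [179.1, 0.0, 80.1]
force: [7.2, -2.0, 5.5]
grip_width: 0.0374
grasp_force: 3.6
```

```bash
python3 -m creep '{"translation":[[0,0,0],[0,0,0],[0,0,0],[0,0,0]],"turn":[[0,0,0],[0,0,0],[0,0,0],[0,0,0]],"grip":[0.25,0.25,0.25,0.25]}' 25
```

```text
time_s: 9.15
tool_pos: [0.6016, -0.0177, 0.2192]
tool_rot: [178.8, -0.1, 80.1]
force: [15.1, -1.2, 1.1]
grip_width: 0.0297
grasp_force: 25.0
```

Button is in (29.7 mm). Centre sideways and draw.

```bash
python3 -m creep '{"translation":[[0,0.07,0],[-0.2,0,0],[-0.25,0,0],[-0.25,0,0],[-0.25,0,0]],"turn":[[0,0,0],[0,0,0],[0,0,0],[0,0,0],[0,0,0]],"grip":[0.25,0.25,0.25,0.25,0.25]}' 25
python3 -c "
from h import *
d=np.array(env.get_obs()['tool_pos'][:2])-[.6016,-.0177];print(d@[-.177,-.984],d@[.984,-.177])"
```

```text
time_s: 9.78
tool_pos: [0.5891, -0.0892, 0.219]
tool_rot: [179.5, -0.2, 80.3]
force: [0.6, 6.0, 8.7]
grip_width: 0.0299
grasp_force: 25.0
0.0726115656818252 0.00035783675153591254
```

```bash
python3 -m creep '{"translation":[[-0.2,0,0],[-0.12,0,0],[0,0,0],[0,0,0]],"turn":[[0,0,0],[0,0,0],[0,0,0],[0,0,0]],"grip":[0.25,0.25,0.25,0.25]}'
python3 - <<'E'
from h import *
d=np.array(env.get_obs()['tool_pos'][:2])-[.6016,-.0177];print(d@[-.177,-.984],d@[.984,-.177])
o=[]
for n,(x,y) in (("top",(215,140)),("side",(210,135))):
    c=cam(n); a=cv2.convertScaleAbs(c["frame"][y:y+50,x:x+65,::-1],alpha=1.3,beta=10)
    o.append(cv2.resize(a,None,fx=6,fy=6,interpolation=cv2.INTER_CUBIC))
cv2.imwrite("pics/b1.png",np.hstack(o))
E
```

```text
time_s: 10.28
tool_pos: [0.5844, -0.1157, 0.219]
tool_rot: [179.6, -0.1, 80.2]
force: [-1.9, 2.5, 9.8]
grip_width: 0.0299
grasp_force: 25.0
0.09951586623740709 0.0004532027692294067
```

View pics/b1.png

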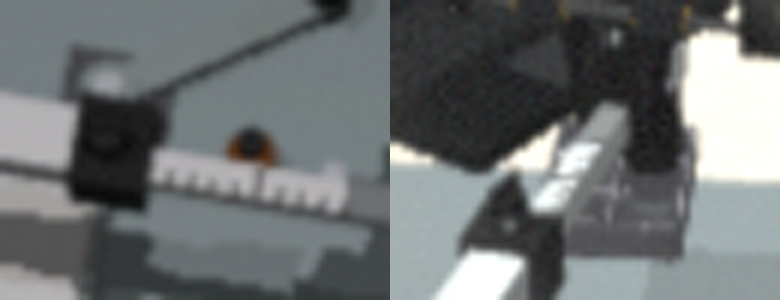

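Picture: 50 mm long line at crop x≈260, ticks 22 px apart, putting the 100 mm line at ≈150, at the collar's edge (≈152). This agrees with 99.5 mm of tool travel. Let it settle and hand in.

```bash
python3 -m creep '{"translation":[[0,0,0],[0,0,0],[0,0,0],[0,0,0]],"turn":[[0,0,0],[0,0,0],[0,0,0],[0,0,0]],"grip":[0.25,0.25,0.25,0.25]}'
python3 - <<'E'
from h import *
d=np.array(env.get_obs()['tool_pos'][:2])-[.6016,-.0177];t=d@[-.177,-.984];print(t)
if .0975<t<.1025: print(env.sign_off())
E
```

```text
time_s: 10.88
tool_pos: [0.5845, -0.1156, 0.219]
tool_rot: [179.5, -0.1, 80.3]
force: [-1.8, 3.2, 9.8]
grip_width: 0.03
grasp_force: 25.0
0.09935599185991892
the job is handed in; nothing more can be done
None
```

The job is handed in (no verdict came back): the leg is seated at about 2.53 rad, and the gripper holds the boom at about 99 mm, button squeezed in, ready for you to tighten the clamp screw.

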